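Set the light bench: filter on the rail, glass cell held in the beam

TASK

Lift the framed filter off its parking stand by its black tab, hook it onto the light bench's rail near the rail's free end, the one towards the robot, slide it along the rail to the ring mark in line with the lamp, and let go so it hangs there. Then take the taller glass cell out of the rack by its two long frosted faces only, never touching its clear windows or stopper, and hold it upright and steady in the light path, about midway between the filter and the receiver, with the light going lengthwise through its two windows. The program finishes while still holding the cell there in the air, touching nothing else; leave everything else where it is.

Things in the scene. Friction and masses are not known exactly. Their poses are not given: they have to be found in the camera images.
- light_bench: Fixed light bench on an aluminium base 8 mm thick, 90 (x) x 360 (y) mm, with a 40 mm wide foot along x under its rail. Origin at table level below the light path; y axis along the light path, from receiver to lamp. The light path is a straight level line at x = 0, 100 mm above the table, from the lamp lens (y +100 mm) to the receiver's snout (y -115 mm).
- lamp_lens (a point): Middle of the front of the lamp's lens, 40 mm across, facing -y of light_bench. Behind it the grey lamp box, 66 mm wide, from y +108 to +168 mm, top at 132 mm, with a 3 mm fin in line with the light path standing on it to 146 mm. Axes as light_bench.
- receiver_front (a point): Middle of the front of the receiver's snout, 30 mm across, facing the lamp. Behind it the black receiver box, 56 mm wide, top at 128 mm. Axes as light_bench.
- rail_mark (a point): The mark, a narrow dark ring on the bench's rail in line with the lens: point on the rail's top, 155 mm above the table. The rail is a level steel bar 10 mm thick along light_bench's x axis, at its y +65 mm, from x -160 (the long free part, towards the robot) to +55 mm, mark at 0; at each end a post 14 mm thick, 158 mm high. Axes as light_bench.
- light_point (a point): The middle of the open stretch of light path between the hung filter and the receiver, 100 mm above the table, 90 mm from the rail and 90 mm from the receiver's front. Axes as light_bench.
- stand: Fixed parking stand: wooden foot 120 (x) x 70 (y) x 12 mm, and a steel bar 10 mm thick along its x axis, its top 125 mm high, between two upright 12 mm posts 90 mm apart. Origin at table level under the middle of the bar.
- hanger: The framed filter, a rigid hanger, about 80 g, hanging on the stand's bar. Origin: middle of the underside of its hook, which rests on the bar; z up, x along the bar. Hook: upside-down U, 24 mm long in x, inside y -9 to +9 mm; lip at -y 6 mm thick, 22 mm deep; leg at +y carries a 60 x 60 mm frame with a pane, y +9 to +13, z -25 to -85 mm. It hangs balanced, and on the rail either way round.
- hanger_tab (a point): Middle of the framed filter's grip tab, a black upright block on top of its hook: 30 (x) x 12 (y) x 34 mm (z +5 to +39 mm of hanger). This point lies 22 mm above hanger's origin. Axes as hanger.
- rack: Fixed wooden block 60 (x) x 140 (y) x 20 mm with two equal sockets 36 mm either side of its middle along y, 12 mm deep, 2 mm wider than a cell in both directions. Origin at table level under its middle. Each socket holds an upright glass cell, long way along y; either may hold the tall one.
- tall_cell: The taller cell, 64 mm high (58 mm glass, 6 mm white stopper), about 70 g, 20 (x) x 36 (y) mm across. Origin: middle of its underside, 8 mm above the table in the rack; z up; y (the long way) is the way light goes through. Its two long faces at x = +-10 mm are frosted, whitish and opaque, each 32 mm long in y and 58 mm high: the only faces to grip.
- tall_cell_mid (a point): Middle of the tall cell's glass, on its axis, 28 mm above its underside: the point to bring into the light path. Axes as tall_cell.
- tall_cell_clear: The parts of the tall cell not to be touched: the two clear windows at its narrow ends (y = +-18 mm, 14 mm wide, edges set in 3 mm from the frosted faces) and the stopper on top (12 x 28 mm, 58 to 64 mm above the underside). Origin as tall_cell.
- short_cell: The other cell in the rack, same plan but only 44 mm high. Origin: middle of its underside. To be left alone.
- tape_roll: Bystander, loose: cardboard tape roll, lying, 80 mm across, 24 mm high. Origin at the middle of its underside.
- weight: Bystander, loose: bare steel cylinder weight, 52 mm across, 50 mm high. Origin at the middle of its underside.
- tin: Bystander, loose: can, 68 mm across, 75 mm high. Origin at the middle of its underside.
- tub: Bystander, loose: white plastic tub with lid, 106 mm across, 66 mm high. Origin at the middle of its underside.
- glue_jar: Bystander, loose: jar with cap, 60 mm across, 90 mm high. Origin at the middle of its underside.
There are look-alikes about, which are no part of the job. There is more than one size of the rack; the one meant has the size given above.

How it is judged:
By the outcome, as a careful person would: the job done as asked, in the order asked, and still so for the second after the job is handed in, while the arm keeps its last pose, push and grip.
It also fails if it takes over 61 s, if anything falls off the work surface, if the arm or the gripper's body presses on something with over 40 N, if the wrist force passes 120 N, or if a joint passes its speed limit or range.

ROBOT

A 6-joint arm with a two-finger parallel gripper is mounted at the origin on the work surface. World frame = base frame: x ahead of the robot, y to its left, z up, the work surface at z = 0. Lengths are in m, angles in rad, forces in N, time in s.
With the tool pointing down it reaches from about 0.25 to 0.775 m from the base axis. Payload 4 kg.
Tool frame: the origin (TCP) lies midway between the tips of the shut fingers; the grasp point (between the pads) lies robot.pinch_z behind it (robot.pinch_z is the distance from the TCP to the grasp point, in m); z points along the fingers, y is the direction in which the jaws open and shut (so a half turn about z gives the same grasp; the last joint's range is limited). The gripper opens to 94 mm and grips with 3 to 60 N. Pads are 16 mm wide; open, the fingers measure 119 mm over their backs; the gripper's body (75 mm by 177 mm) begins 78 mm behind the grasp point.
Start: joints at [1.045, 0.087, 1.371, -0, 1.684, -0.103], TCP at [0.226, 0.502, 0.206] pointing down, gripper open.
Joint ranges: [-3.1, 3.1], [-0.76, 2.03], [0.27, 2.55], [-1.08, 4.22], [0.17, 2.65], [-2.57, 2.57]. Speed limits (rad/s): [2.79, 2.79, 3.14, 3.14, 3.14, 3.14].

INTERFACE

Orientations are given as [roll, pitch, yaw] about the fixed x, y, z axes, in that order (R = Rz(yaw) Ry(pitch) Rx(roll)).
In Python, from bench import robot gives the robot as it stands.
- The arm moves only by the tool jog_arm, never from a script. Its argument "steps" is a list that holds one entry, the list of rows, each a list of 7 numbers: the shift along the tool's x, y, z in cm, then the turn, a rotation vector about the tool's x, y, z in degrees, then the gripper's target within -1 to 1 (fully open at 1, half-way at 0, shut at -1). A call has 1 to 12 rows; each row shifts and turns the commanded pose from where the row before left it, along the tool's axes as they then stand; what a row does not reach is not made up. A row lasts 1/8 s, in which the tool goes at most 62.5 mm and 10.7 degrees, less where a joint would pass 70% of its speed; a pose out of reach is approached as far as the arm can. A call with a gripper value outside its range is refused whole. The fingers move at their own pace and stop on an object; the grip force is fixed at half the most. Time passes only in rows, so rows that do not move let the fingers close. It gives the time, the measured TCP pose, the force and the opening at its end, in the units of the state.
- robot.get_obs(): the state, without advancing time (a new reading comes with each control period).
- robot.snapshot(name): name is "scene" or "top"; returns the picture (400x640x3 uint8, red, green, blue); there is no depth.
- robot.camera_info(name): a dict with "mtx" (3x3 intrinsics, pixels), "dist" ([k1, k2, p1, p2, k3] as OpenCV has them; the pictures are not rectified), "R" (3x3) and "t" (3): a world point X has camera coordinates R X + t. Camera axes: x right, y down, z forward; pixel columns grow to the right and rows downward; lengths in m; the calibration is good to about 2 mm. A picture is of the moment at which its call begins. camera_info takes no time and is no camera call.
- robot.close_job(): hands the job in, once; it reports no verdict.
The state is a dict: "time": time; "joint_positions": joint angles; "qvel": joint speeds; "joint_torque": joint torques, N m; "tool_pos": TCP position; "ee_rot": TCP orientation; "wrist_force": force on the tool from outside, world axes, zero at the start; "wrist_torque": the same for the moment, N m; "width": finger opening in m.
Only numpy, scipy, OpenCV 4.12 (cv2) and the standard library are available. Lean on these libraries where they do the work, as an engineer would, in place of code of your own. Each camera call takes 0.05 s, during which the arm holds its last target. There are 200 camera calls.

## Working session

There is one attempt and no reset: what is moved stays moved. The work goes in short steps, Python scripts to look and compute and a tool call to move; the robot and the scene stay as the last step left them, time stands still between calls to the robot, and variables do not carry over. Pictures are saved under pics/ and viewed, about 8 in all and at most 12, crops included, and the job is handed in when it is done.

Besides the shell and the picture viewer there is one more tool, called after "Request:" by a JSON object that holds its "name" and its "arguments", one argument or row to a line. jog_arm: Moves the arm, as the interface text tells. Its arguments: {"type":"object","properties":{"steps":{"type":"array"}},"required":["steps"]}

```bash
mkdir -p pics
cat > h.py <<'E'
import numpy as np, cv2
from bench import robot
def cam(n):
    c=robot.camera_info(n); return [np.array(c[k],float) for k in("mtx","dist","R","t")]
def ray(n,uv):
    K,d,R,t=cam(n); p=cv2.undistortPoints(np.array(uv,float).reshape(-1,1,2),K,d).reshape(-1,2)
    D=np.c_[p,np.ones(len(p))]@R; return -R.T@t,D
def onz(n,uv,z):
    o,D=ray(n,uv); return o+D*((z-o[2])/D[:,2])[:,None]
def proj(n,X):
    K,d,R,t=cam(n); return cv2.projectPoints(np.array(X,float).reshape(-1,1,3),cv2.Rodrigues(R)[0],t,K,d)[0].reshape(-1,2)
def tri(a,ua,b,ub):
    o1,D1=ray(a,ua);o2,D2=ray(b,ub);r=[]
    for p,q in zip(D1,D2):
        A=np.c_[p,-q]; s=np.linalg.lstsq(A,o2-o1,rcond=None)[0]; x=o1+p*s[0];y=o2+q*s[1]; r.append(np.r_[(x+y)/2,np.linalg.norm(x-y)])
    return np.array(r)
E
python3 - <<'E'
from h import *
for n in("scene","top"):
    im=robot.snapshot(n); cv2.imwrite(f"pics/{n}0.png",im[:,:,::-1])
    K,d,R,t=cam(n); print(n,-R.T@t,R[2],K[0,0])
print(robot.pinch_z,robot.get_obs())
E
```

```text
scene [ 1.33875208 -0.05528174  0.96280423] [-0.70299958  0.09214345 -0.70519584] 466.616842203492
top [0.28352345 0.04422168 1.33130542] [ 0.18770225 -0.01192617 -0.98215357] 466.8404660788538
0.0188 {'time': 0.1, 'joint_positions': array([ 1.04489142e+00,  8.78940849e-02,  1.37209156e+00, -1.36200181e-06,
        1.68359575e+00, -1.03095935e-01]), 'qvel': array([ 2.03643474e-04,  7.47871184e-05, -4.06426655e-03,  1.20737214e-03,
        1.52997511e-03, -2.40869417e-05]), 'joint_torque': array([ 2.28758749e-03, -3.41251659e+01, -3.03301978e+01,  7.19751441e-02,
        3.04273772e-02, -1.12725568e-04]), 'tool_pos': array([0.22543304, 0.50113924, 0.20441999]), 'ee_rot': array([-3.13961434e+00, -2.03321260e-04,  2.71878333e+00]), 'wrist_force': array([0.02855501, 0.09050272, 1.31385751]), 'wrist_torque': array([-0.04647097, -0.00746986, -0.01576768]), 'width': 0.09428713165033786}
```

View pics/scene0.png

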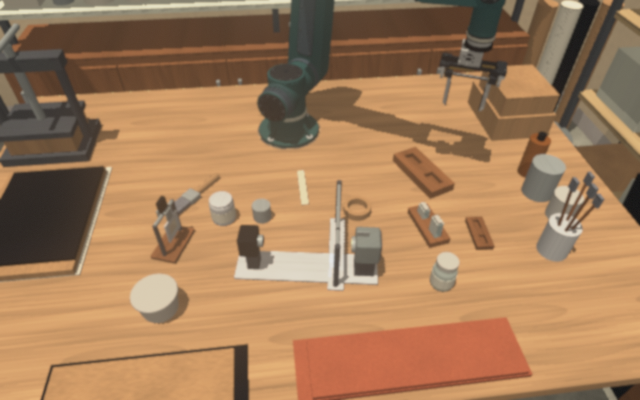

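View pics/top0.png

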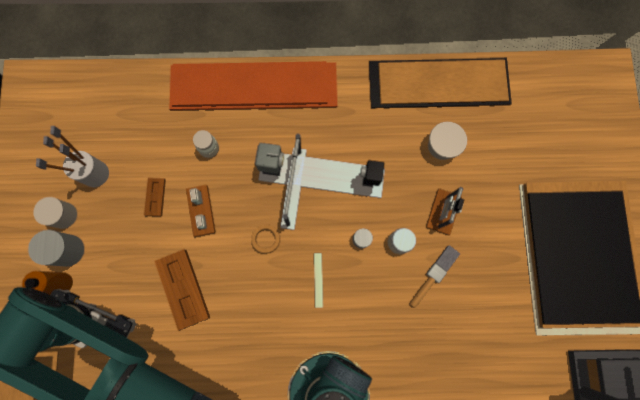

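The pictures show the bench at scene (310,255) / top (320,175), with its rail running from top (298,140) to (288,228). The stand with the filter is at scene (172,230) / top (447,210).

There are three rack candidates in the top view:
- (201,210) holds two cells.
- (155,197) is smaller and empty.
- (182,288) is larger and empty.

The rack at (201,210) fits because it is the only one with cells. I'll check it and the other targets in one enlarged composite.

Run:
```python
from h import *
s=cv2.imread("pics/scene0.png");t=cv2.imread("pics/top0.png")
def c(im,x,y,w,h,W,H): return cv2.resize(im[y:y+h,x:x+w],(W,H),interpolation=cv2.INTER_CUBIC)
# each 400x300
a=c(t,420,180,60,60,300,300);b=c(t,175,175,60,60,300,300)
e=c(s,140,190,60,75,240,300)[:, :];f=c(s,400,190,60,60,300,300)
e=c(s,142,190,75,75,300,300)
g=c(t,250,130,40*2,60,0 or 200,150);
k1=c(t,250,130,140,105,200,150); 
col=np.vstack([c(t,270,130,50,75,200,300),c(t,270,170,50,75,200,300)])
cv2.imwrite("pics/crop1.png",np.hstack([np.vstack([a,e]),np.vstack([b,f]),col]))
```

```text
(no output)
```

View pics/crop1.png

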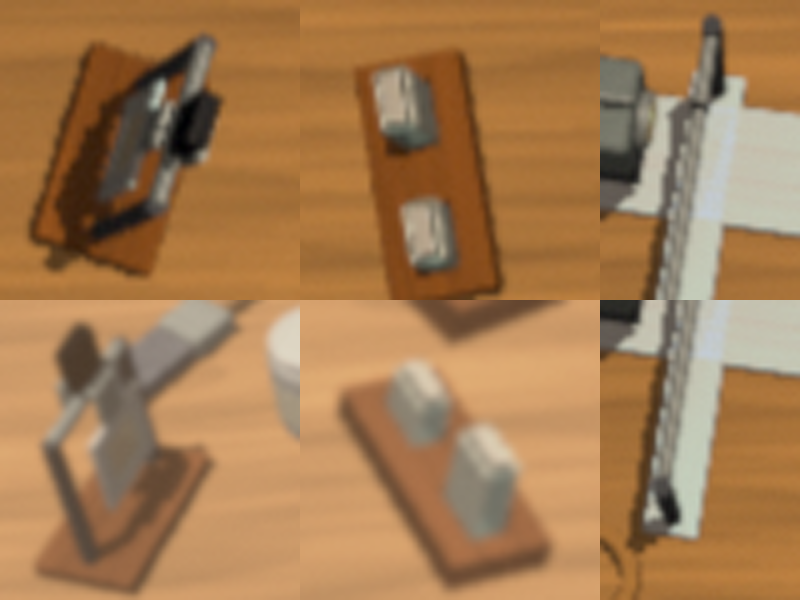

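Run:
```python
from h import *
t=cv2.imread("pics/top0.png");hsv=cv2.cvtColor(t,cv2.COLOR_BGR2HSV)
for p in [(345,175),(350,235),(210,195),(205,212),(435,225),(440,232),(290,218),(198,190),(192,205)]: print(p,hsv[p[1],p[0]],end=' ')
print()
H,S,V=[hsv[:,:,i].astype(int) for i in range(3)]
def rect(m,roi,z,name):
    M=np.zeros_like(t[:,:,0]);x,y,w,h=roi;M[y:y+h,x:x+w]=m[y:y+h,x:x+w]*255
    cs=cv2.findContours(M,cv2.RETR_EXTERNAL,cv2.CHAIN_APPROX_NONE)[0];c=max(cs,key=cv2.contourArea).reshape(-1,2)
    for zz in z:
        W=onz("top",c,zz)[:,:2]*1000; r=cv2.minAreaRect(W.astype(np.float32)); print(name,zz,len(c),np.round(r[0],1),np.round(r[1],1),round(r[2],1),cv2.contourArea(c))
    return M
m1=rect((S<70)&(V>130),(250,130,145,110),[.008],"bench")
m2=rect((S>150)&(V<150)&(H<17),(180,175,50,70),[0,.02],"rack")
m3=rect((S>140)&(V<165)&(H<17),(420,180,60,65),[0,.012],"stand")
cv2.imwrite("pics/m.png",cv2.resize(np.hstack([m1[130:240,250:395],m2[130:240,170:240],m3[130:240,420:480]]),None,fx=2.5,fy=2.5))
# rough
print("tab",tri("top",[[458.6,205.6]],"scene",[[157.5,204]]))
print("lamp-receiver",onz("top",[[268,158],[373,173],[298,138],[288,222]],.13))
```

```text
(345, 175) [ 39  24 202] (350, 235) [ 15 169 186] (210, 195) [ 15 168 158] (205, 212) [ 14 208 136] (435, 225) [ 13 226  61] (440, 232) [ 14 181  86] (290, 218) [ 45  25 203] (198, 190) [ 13 101 109] (192, 205) [ 13 195  89] 
bench 0.008 310 [544.1   9.4] [212.9 237.8] 73.6 2380.0
rack 0 181 [505.  349.4] [147.   72.9] 9.9 886.5
rack 0.02 181 [501.7 344.8] [144.8  71.8] 9.9 886.5
stand 0 449 [ 499.3 -366.6] [171.5 162.7] 86.2 1243.5
stand 0.012 449 [ 497.3 -362.9] [169.9 161.3] 86.2 1243.5
tab [[ 0.47938622 -0.34836579  0.14661668  0.00771732]]
lamp-receiver [[ 0.62091791  0.14662769  0.13      ]
 [ 0.57405195 -0.1308406   0.13      ]
 [ 0.67475783  0.06595399  0.13      ]
 [ 0.44824618  0.09572376  0.13      ]]
```

View pics/m.png

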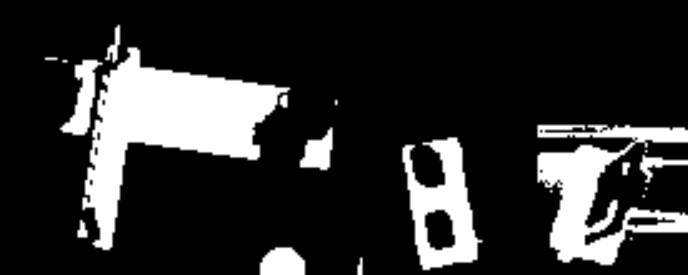

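The mask confirms three points: the rack's outline is about 145 x 72 mm including its visible side, so it is the 60 x 140 mm one; the taller cell sits in its far (+x) socket; and the filter frame hangs on the bar's +y side. Next I'll fit edges at sub-pixel precision.

```bash
cat >> h.py <<'E'
def edge(n,im,a,b,r=3,sign=0,N=30):
    """subpixel edge points near segment a-b, robust line -> two end points (px), rms"""
    g=cv2.GaussianBlur(cv2.cvtColor(im,cv2.COLOR_BGR2GRAY),(0,0),.7).astype(np.float32)
    a,b=np.array(a,float),np.array(b,float);d=(b-a)/np.linalg.norm(b-a);nn=np.array([-d[1],d[0]])
    s=np.arange(-r,r+.01,.1);P=a+(b-a)*np.linspace(.03,.97,N)[:,None];Q=P[:,None]+nn*s[None,:,None]
    v=cv2.remap(g,Q[...,0].astype(np.float32),Q[...,1].astype(np.float32),cv2.INTER_LINEAR)
    G=np.gradient(v,axis=1);G=np.abs(G) if sign==0 else G*sign
    pts=P+nn*s[G.argmax(1)][:,None]
    vx,vy,x,y=cv2.fitLine(pts.astype(np.float32),cv2.DIST_HUBER,0,.1,.01).ravel();u=np.array([vx,vy]);o=np.array([x,y])
    res=np.abs((pts-o)@np.array([-vy,vx]));pts=pts[res<.8]
    vx,vy,x,y=cv2.fitLine(pts.astype(np.float32),cv2.DIST_L2,0,.1,.01).ravel();u=np.array([vx,vy]);o=np.array([x,y])
    return np.array([o+u*((a-o)@u),o+u*((b-o)@u)]),len(pts),float(np.std((pts-o)@np.array([-vy,vx])))
def wline(n,im,a,b,z,name,r=3,sign=0):
    p,k,e=edge(n,im,a,b,r,sign);W=onz(n,p,z)[:,:2];d=W[1]-W[0]
    print(f"{name:10s} {n} px {np.round(p,1).tolist()} n{k} e{e:.2f} W {np.round(W*1000,1).tolist()} ang {np.degrees(np.arctan2(d[1],d[0])):.1f}");return W
E
python3 - <<'E'
from h import *
t=cv2.imread("pics/top0.png");s=cv2.imread("pics/scene0.png")
w=lambda *a,**k:wline("top",t,*a,**k)
w((310,157.3),(360,164.4),.008,"base far")
w((306,187.4),(350,193.2),.008,"base near")
w((383.7,184),(382,196),.008,"base recv")
w((302,190),(295.5,226),.008,"foot right")
w((281,228),(294,230),.008,"foot end")
w((186.8,191),(194,233),.02,"rack left")
w((208.3,188),(215,230),0,"rack right")
w((188,187.6),(205.5,184.8),.02,"rack far")
w((195,237.5),(213,234.5),0,"rack near")
w((438,191),(427.5,226),.012,"stand left")
w((428,228.7),(448,234.7),.012,"stand near")
w((461,239-6),(465,220),.012,"stand right?")
up=lambda im,x,y,w,h,f:cv2.resize(im[y:y+h,x:x+w],None,fx=f,fy=f,interpolation=cv2.INTER_CUBIC)
A=up(s,145,190,30,40,10)   # 300x400 tab scene
B=up(t,440,180,30,40,10)   # 300x400
cv2.imwrite("pics/tab.png",np.hstack([A,B]))
E
```

```text
base far   top px [[310.1, 156.8], [360.1, 163.8]] n30 e0.25 W [[656.3, 33.7], [631.9, -112.1]] ang -99.5
base near  top px [[306.2, 186.2], [350.1, 192.3]] n30 e0.22 W [[568.4, 47.0], [547.7, -79.8]] ang -99.2
base recv  top px [[383.1, 183.9], [380.6, 195.7]] n28 e0.23 W [[570.5, -176.3], [535.7, -167.5]] ang 165.8
foot right top px [[299.5, 189.6], [294.1, 225.8]] n30 e0.33 W [[558.7, 66.6], [453.7, 83.7]] ang 170.7
foot end   top px [[281.4, 230.2], [293.5, 227.7]] n13 e0.38 W [[442.0, 119.9], [448.2, 85.4]] ang -79.9
rack left  top px [[189.2, 190.9], [191.8, 233.1]] n8 e0.21 W [[559.2, 380.8], [437.9, 370.5]] ang -175.1
rack right top px [[208.1, 188.0], [215.3, 230.0]] n30 e0.28 W [[570.7, 331.7], [447.8, 309.0]] ang -169.5
rack far   top px [[189.2, 190.3], [204.7, 183.2]] n23 e0.39 W [[560.9, 380.9], [580.8, 337.3]] ang -65.5
rack near  top px [[194.9, 237.2], [212.8, 233.6]] n30 e0.20 W [[428.4, 366.2], [437.6, 315.8]] ang -79.7
stand left top px [[435.9, 190.4], [425.2, 225.3]] n29 e0.35 W [[547.2, -327.0], [446.6, -289.2]] ang 159.4
stand near top px [[427.8, 229.2], [447.8, 235.2]] n21 e0.26 W [[435.2, -295.8], [417.0, -351.1]] ang -108.2
stand right? top px [[460.7, 232.9], [466.3, 220.6]] n11 e0.34 W [[422.9, -388.0], [457.5, -406.8]] ang -28.5
```

View pics/tab.png

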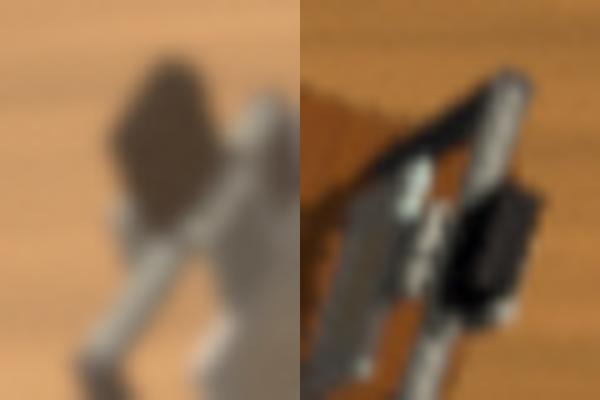

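Run:
```python
from h import *
t=cv2.imread("pics/top0.png");s=cv2.imread("pics/scene0.png")
print("tab",tri("top",[[459.3,205.3]],"scene",[[161.7,204.7]]))
b=onz("top",[[459.7,194],[452.7,216]],.125);d=b[1]-b[0];print("bar top",b,np.degrees(np.arctan2(d[1],d[0])))
b=onz("scene",[[168,205.5],[155,224.5]],.12);d=b[1]-b[0];print("bar scene",b,np.degrees(np.arctan2(d[1],d[0])))
def fr(o,yaw):
    a=np.radians(yaw);R=np.array([[np.cos(a),-np.sin(a),0],[np.sin(a),np.cos(a),0],[0,0,1]]);return lambda P:np.atleast_2d(P)@R.T*1e-3+np.r_[o,0]
# bench guess O'=(597.6,111.4)
a=np.radians(-9.35);ex=np.array([np.cos(a),np.sin(a)]);ey=np.array([-np.sin(a),np.cos(a)])
o=(597.6*ex+111.4*ey)/1000;print("bench o",o)
B=fr(o,-9.35);K=fr([.5026,.3497],10.4-90)
for n,im in(("top",t),("scene",s)):
    def e(F,p,q,z,name,**k):
        P=proj(n,F([p,q]));W=wline(n,im,P[0],P[1],z/1000,name,**k);
        m=(W.mean(0)-F((np.array(p)+q)/2)[0,:2])*1000; print("    offset mm",np.round(m,1), 'pred px',np.round(P,1).tolist())
    e(B,[-145,70,155],[-20,70,155],155,"rail +y")
    e(B,[-145,60,155],[-20,60,155],155,"rail -y")
    e(B,[-155,45,8],[-60,45,8],8,"foot-")
    e(B,[-155,85,8],[-60,85,8],8,"foot+")
    e(B,[-40,-180,8],[40,-180,8],8,"base recv")
    e(B,[45,-80,8],[45,30,8],8,"base far")
    e(B,[-45,-80,8],[-45,30,8],8,"base near")
    e(K,[-30,-65,20],[-30,65,20],20,"rack L top",r=2.5)
    e(K,[30,-65,0],[30,65,0],0,"rack R bot",r=2.5)
    e(K,[-25,70,20],[25,70,20],20,"rack far top",r=2.5)
    e(K,[-25,70,0],[25,70,0],0,"rack far bot",r=2.5)
    e(K,[-25,-70,20],[25,-70,20],20,"rack near top",r=2.5)
```

```text
tab [[ 0.47989936 -0.34448336  0.14530187  0.00401536]]
bar top [[ 0.5135068  -0.35680714  0.125     ]
 [ 0.45549106 -0.33380959  0.125     ]] 158.3765325861425
bar scene [[ 0.45876288 -0.33501822  0.12      ]
 [ 0.52201939 -0.35937391  0.12      ]] -21.058223256623894
bench o [0.60775907 0.01283092]
rail +y    top px [[283.2, 209.9], [288.0, 162.6]] n20 e0.44 W [[476.2, 106.5], [600.3, 92.6]] ang -6.4
    offset mm [0.5 4.3] pred px [[283.6, 209.9], [290.9, 162.9]]
rail -y    top px [[288.0, 210.6], [295.3, 163.6]] n30 e0.24 W [[474.2, 94.3], [597.5, 73.7]] ang -9.5
    offset mm [-0.3 -1.4] pred px [[287.5, 210.5], [294.7, 163.5]]
foot-      top px [[294.3, 222.8], [299.2, 190.6]] n30 e0.28 W [[462.2, 83.0], [555.9, 67.4]] ang -9.5
    offset mm [0.1 0.5] pred px [[294.5, 222.8], [299.3, 190.6]]
foot+      top px [[280.9, 220.9], [285.9, 188.7]] n23 e0.21 W [[468.5, 121.2], [562.2, 105.7]] ang -9.4
    offset mm [-0.1 -0.7] pred px [[280.7, 220.9], [285.7, 188.7]]
base recv  top px [[380.2, 194.9], [383.0, 168.3]] n25 e0.24 W [[538.0, -166.3], [617.1, -178.4]] ang -8.7
    offset m
[... 2651 characters left out ...]
R bot scene px [[407.4, 212.7], [427.8, 246.0]] n30 e0.22 W [[443.0, 310.3], [571.1, 333.6]] ang 10.3
    offset mm [-1.   1.7] pred px [[406.9, 213.0], [427.3, 246.3]]
rack far top scene px [[448.1, 238.5], [431.3, 243.0]] n29 e0.36 W [[567.8, 386.8], [578.0, 337.6]] ang -78.4
    offset mm [ 1.5 -0.1] pred px [[448.0, 238.2], [431.1, 242.4]]
rack far bot scene px [[446.5, 243.1], [429.9, 247.5]] n29 e0.37 W [[566.9, 386.9], [577.0, 337.7]] ang -78.5
    offset mm [ 0.5 -0. ] pred px [[446.5, 243.1], [429.8, 247.2]]
rack near top scene px [[424.5, 202.8], [408.8, 207.2]] n22 e0.42 W [[428.4, 361.7], [440.5, 312.3]] ang -76.2
    offset mm [ 0.7 -0. ] pred px [[424.5, 203.0], [408.7, 206.6]]
```

Request:
{"name": "jog_arm", "arguments": {
  "steps": [
    [[0,0,-6,0,0,0,1],[-3.6,-4.2,-0.5,0,0,0,1],[-3.6,-4.2,0,0,0,0,1],[-3.6,-4.2,0,0,0,0,1],[-3.6,-4.2,0,0,0,0,1],[-3.6,-4.2,0,0,0,0,1],[-3.6,-4.2,0,0,0,0,1],[-3.6,-4.2,0,0,0,0,1],[-3.6,-4.2,0,0,0,0,1],[-3.6,-4.2,0,0,0,0,1],[-3.6,-4.2,0,0,0,0,1],[-3.6,-4.2,0,0,0,0,1]]
  ]
}}

```text
time: 1.6
tool_pos: [0.3972, -0.084, 0.2701]
ee_rot: [3.141, -0.0, 2.718]
wrist_force: [0.9, 0.2, -0.3]
width: 0.0939
```

Request:
{"name": "jog_arm", "arguments": {
  "steps": [
    [[-3.6,-4.2,0,0,0,0,1],[-3.6,-4.2,0,0,0,0,1],[-3.6,-4.2,0,0,0,0,1],[-3.6,-4.2,0,0,0,0,1],[-3.6,-4.2,0,0,0,0,1],[0,0,0,0,0,10,1],[0,0,0,0,0,10,1],[0,0,0,0,0,10,1],[0,0,0,0,0,10,1],[0,0,0,0,0,10,1],[0,0,0,0,0,10,1],[0,0,0,0,0,10,1]]
  ]
}}

```text
time: 3.1
tool_pos: [0.4751, -0.3474, 0.2697]
ee_rot: [-3.141, -0.001, 1.491]
wrist_force: [0.5, -0.7, 0.2]
width: 0.0937
```

Request:
{"name": "jog_arm", "arguments": {
  "steps": [
    [[0,0,0,0,0,10,1],[0,0,0,0,0,10,1],[0,0,0,0,0,10,1],[0,0,0,0,0,10,1],[0,0,0,0,0,10,1],[0,0,0,0,0,10,1],[0,0,0,0,0,10,1],[0,0,0,0,0,10,1],[0,0,0,0,0,10,1],[0,0,0,0,0,10,1],[0,0,0,0,0,0,1]]
  ]
}}

```text
time: 4.47
tool_pos: [0.4751, -0.3475, 0.2698]
ee_rot: [-3.141, 0.001, -0.246]
wrist_force: [0.0, -0.0, -0.4]
width: 0.0942
```

Request:
{"name": "jog_arm", "arguments": {
  "steps": [
    [[0.4,-0.5,0,0,0,7,1],[0,0,4,0,0,0,1],[0,0,4,0,0,0,1],[0,0,3,0,0,0,1],[0,0,1.6,0,0,0,1],[0,0,1,0,0,0,0.3],[0,0,0,0,0,0,0],[0,0,0,0,0,0,-0.3]]
  ]
}}

```text
time: 5.48
tool_pos: [0.481, -0.3443, 0.136]
ee_rot: [3.141, -0.003, -0.37]
wrist_force: [-0.0, -0.5, -0.2]
width: 0.0674
```

Run:
```python
from h import *
o=robot.get_obs();print(o['tool_pos'],o['ee_rot'],o['width'])
s=robot.snapshot("scene")[:,:,::-1];t=robot.snapshot("top")[:,:,::-1]
up=lambda im,x,y,w,h,f:cv2.resize(im[y:y+h,x:x+w],None,fx=f,fy=f,interpolation=cv2.INTER_CUBIC)
cv2.imwrite("pics/g1.png",np.hstack([up(s,130,150,80,100,5),up(t,420,150,80,100,5)]))
```

```text
[ 0.48099272 -0.34429717  0.13596548] [ 3.14077371e+00 -2.51211161e-03 -3.70088373e-01] 0.0674459919837245
```

View pics/g1.png

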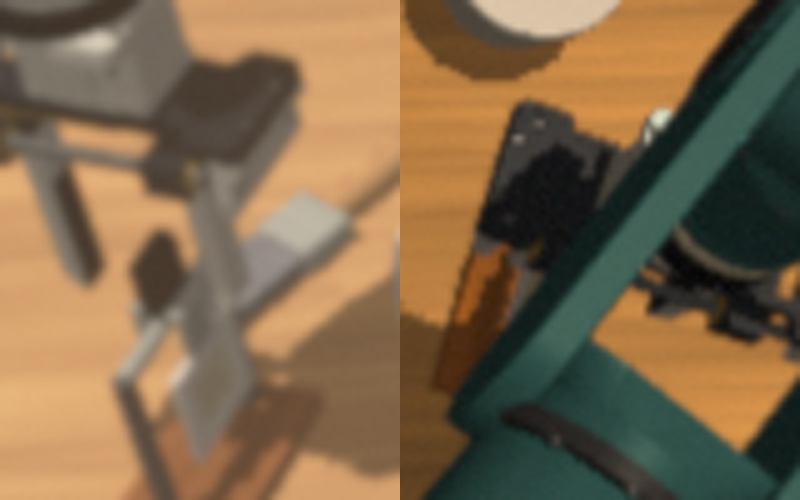

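The scene crop shows the black tab at (158,272), between the two fingers at (85,240) and (215,260). The jaws are aligned across the bar. Closing now, then a small test lift.

Request:
{"name": "jog_arm", "arguments": {
  "steps": [
    [[0,0,0,0,0,0,-1],[0,0,0,0,0,0,-1],[0,0,0,0,0,0,-1],[0,0,0,0,0,0,-1],[0,0,0,0,0,0,-1],[0,0,0,0,0,0,-1]]
  ]
}}

```text
time: 6.32
tool_pos: [0.4804, -0.3437, 0.1344]
ee_rot: [-3.141, -0.0, -0.37]
wrist_force: [-0.2, 0.4, -0.2]
width: 0.012
```

Request:
{"name": "jog_arm", "arguments": {
  "steps": [
    [[0,0,-1,0,0,0,-1],[0,0,-3,0,0,0,-1],[0,0,-4,0,0,0,-1],[0,0,-4,0,0,0,-1],[0,0,-2,0,0,0,-1],[-0.6,-1.8,0,0,0,0,-1],[-1,-3,0,0,0,0,-1],[-1.4,-4.4,0,0,0,0,-1],[-1.4,-4.4,0,0,0,0,-1]]
  ]
}}

```text
time: 7.45
tool_pos: [0.4878, -0.1983, 0.2727]
ee_rot: [-3.14, 0.003, -0.37]
wrist_force: [0.4, 0.3, -1.8]
width: 0.0119
```

Request:
{"name": "jog_arm", "arguments": {
  "steps": [
    [[-1.4,-4.4,0,0,0,0,-1],[-1.4,-4.4,0,0,0,0,-1],[-1.4,-4.4,0,0,0,0,-1],[-1.4,-4.4,0,0,0,0,-1],[-1.4,-4.4,0,0,0,0,-1],[-1.4,-3.6,0,0,0,0,-1],[-0.8,-2.6,0,0,0,0,-1],[0,0,0,0,0,-6,-1],[0,0,0,0,0,-6,-1],[0,0,0,0,0,0,-1],[0,0,0,0,0,0,-1]]
  ]
}}

```text
time: 8.82
tool_pos: [0.5042, 0.0955, 0.2737]
ee_rot: [3.142, 0.001, -0.162]
wrist_force: [-0.2, 0.2, -0.5]
width: 0.0116
```

```bash
cat >> h.py <<'E'
O=np.array([607.4,12.9]);YB=-9.4
def bench(p):
    a=np.radians(YB);R=np.array([[np.cos(a),-np.sin(a)],[np.sin(a),np.cos(a)]]);return R@np.array(p[:2],float)+O
def tob(w):
    a=np.radians(YB);R=np.array([[np.cos(a),-np.sin(a)],[np.sin(a),np.cos(a)]]);return R.T@(np.array(w[:2])-O)
def delta(target,yaw):
    o=robot.get_obs();p=o['tool_pos']*1000;y=o['ee_rot'][2];d=np.array(target)-p
    print("pos",np.round(p,1),"yaw",round(np.degrees(y),1),"rp",np.round(o['ee_rot'][:2],3),"bench",np.round(tob(p),1),"w",o['width'],"F",np.round(o['wrist_force'],1),'t',o['time'])
    print("tool delta cm",np.round([(d[0]*np.cos(y)+d[1]*np.sin(y))/10,(d[0]*np.sin(y)-d[1]*np.cos(y))/10,-d[2]/10],2),"turn z deg",round(-(yaw-np.degrees(y)),1))
E
python3 - <<'E'
from h import *
delta([*bench([-115,65]),274],-9.4)
s=robot.snapshot("scene")[:,:,::-1]
up=lambda im,x,y,w,h,f:cv2.resize(im[y:y+h,x:x+w],None,fx=f,fy=f,interpolation=cv2.INTER_CUBIC)
cv2.imwrite("pics/s2.png",s)
cv2.imwrite("pics/g2.png",up(s,290,70,100,150,4))
E
```

```text
pos [504.2  95.5 273.7] yaw -9.3 rp [3.142e+00 1.000e-03] bench [-115.3   64.7] w 0.011632950247440104 F [-0.2  0.2 -0.5] t 8.825
tool delta cm [ 0.03 -0.03 -0.03] turn z deg 0.1
```

View pics/g2.png

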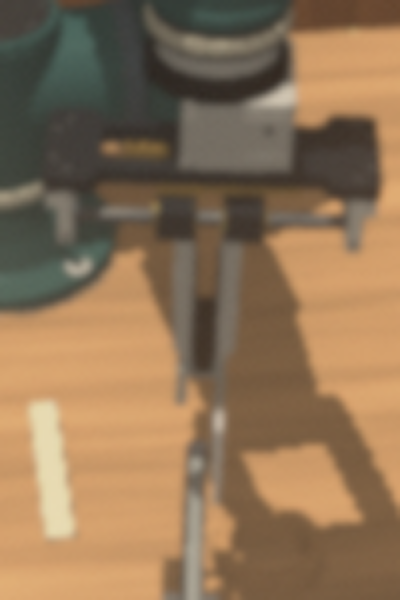

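Run:
```python
from h import *
f=lambda x,y,z:np.r_[bench([x,y])/1000,z/1000]
L=["railend -160,155","postend top158","rail -100,155","hook org .2643","lip bottom","leg/hook top","frame bot near-cam corner"]
P=[f(-160,65,155),f(-160,65,158),f(-100,65,155),f(-115,65,264.3),f(-103,65-12,264.3-22),f(-103,65+11,264.3+5),f(-85,65+11,264.3-85)]
for l,p in zip(L,proj("scene",P)): print(l,np.round(p,1),"panel",np.round((p-[290,70])*4))
s=cv2.imread("pics/s2.png");g=cv2.cvtColor(s,cv2.COLOR_BGR2GRAY)
for y in(192,198,204,210): print(y,g[y,325:352])
print(np.round(proj("scene",[f(x,65,155) for x in(-140,-120,-100,-80,-60)]),1))
t=cv2.imread("pics/top0.png");g=cv2.cvtColor(t,cv2.COLOR_BGR2GRAY)
for y in(175,185,195,205): print(y,g[y,276:304])
print(np.round(proj("top",[f(x,65,155) for x in(-140,-120,-100,-80,-60)]),1))
```

```text
railend -160,155 [338.8 182.3] panel [195. 449.]
postend top158 [338.9 181.5] panel [195. 446.]
rail -100,155 [338.5 198.5] panel [194. 514.]
hook org .2643 [340.  160.6] panel [200. 362.]
lip bottom [334.6 170.9] panel [178. 404.]
leg/hook top [344.8 162.4] panel [219. 370.]
frame bot near-cam corner [343.2 195.8] panel [213. 503.]
192 [166 166 165 165 165 165 166 166 165 160 148 129 120 116 109 112 133 148
 144 127 111 103 101 102 101 102 101]
198 [170 169 169 170 168 169 169 168 167 161 143 134 147 158 154 141 147 159
 163 163 155 139 121 107 100  98  97]
204 [168 167 168 168 168 167 167 167 164 156 138 133 149 159 155 145 148 157
 161 163 165 156 136 111  97  95  96]
210 [166 166 165 165 161 150 129 117 112 108 112 134 156 162 154 147 149 145
 127 105  97  99 100 105 109 108 103]
[[338.7 187.6]
 [338.6 193. ]
 [338.5 198.5]
 [338.3 204.2]
 [338.2 210. ]]
175 [ 45  45  57  89 157 189 193 193 189 146  98  90  98 134 137 139 137 135
 171 194 197 199 200 199 199 196 191 191]
185 [122 122 122 122 121 120 123 117  92  69  73 119 127 124 138 135 156 184
 194 193 196 197 197 194 184 180 186 189]
195 [112 113 112 113 112 109  86  63  60  78 118 129 147 143 146 178 193 196
 197 198 196 197 189 151 117 120 120 121]
205 [120 120 120 118  94  67  61  80 152 149 129 138 135 169 194 197 198 200
 199 198 194 162 127 121 121 121 121 121]
[[285.8 208.4]
 [287.  200.8]
 [288.1 193.2]
 [289.3 185.7]
 [290.5 178.2]]
```

The scene crop shows the filter held upright, with its lip at (182,390), its frame seen edge-on at (218,450), and the rail end at (196,455) between them. The rail's projection agrees with its pixels to about 1 px. Lowering in stages and watching the force.

Request:
{"name": "jog_arm", "arguments": {
  "steps": [
    [[0,0.1,1,0,0,0,-1],[0,0,1.5,0,0,0,-1],[0,0,1,0,0,0,-1],[0,0,2,0,0,0,-1],[0,0,2,0,0,0,-1],[0,0,0.5,0,0,0,-1],[0,0,0,0,0,0,-1]]
  ]
}}

```text
time: 9.75
tool_pos: [0.5046, 0.0941, 0.1941]
ee_rot: [3.142, 0.001, -0.161]
wrist_force: [0.7, 0.4, 0.7]
width: 0.0118
```

Request:
{"name": "jog_arm", "arguments": {
  "steps": [
    [[0,0,0.5,0,0,0,-1],[0,0,0.5,0,0,0,-1],[0,0,0.3,0,0,0,-1],[0,0,0,0,0,0,-1]]
  ]
}}

```text
time: 10.25
tool_pos: [0.5046, 0.0942, 0.1812]
ee_rot: [3.142, 0.001, -0.161]
wrist_force: [-1.2, -0.4, 0.1]
width: 0.0117
```

Run:
```python
from h import *
delta([*bench([-115,65]),165],-9.4)
s=robot.snapshot("scene")[:,:,::-1];t=robot.snapshot("top")[:,:,::-1]
cv2.imwrite("pics/s3.png",s)
up=lambda im,x,y,w,h,f:cv2.resize(im[y:y+h,x:x+w],None,fx=f,fy=f,interpolation=cv2.INTER_CUBIC)
cv2.imwrite("pics/g3.png",np.hstack([up(s,310,140,60,80,6),up(t,255,160,60,80,6)]))
```

```text
pos [504.6  94.2 181.2] yaw -9.2 rp [3.142e+00 1.000e-03] bench [-114.7   63.4] w 0.011694409535484727 F [-1.2 -0.4  0.1] t 10.25
tool delta cm [-0.03 -0.16  1.62] turn z deg 0.2
```

View pics/g3.png

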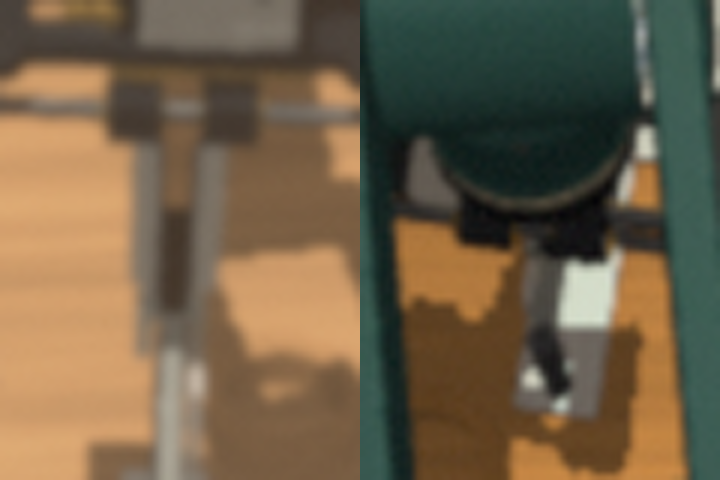

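Request:
{"name": "jog_arm", "arguments": {
  "steps": [
    [[0,0,0.5,0,0,0,-1],[0,0,0.5,0,0,0,-1],[0,0,0.3,0,0,0,-1],[0,0,0.2,0,0,0,-1],[0,0,0.1,0,0,0,-1],[0,0,0,0,0,0,-1]]
  ]
}}

```text
time: 11.1
tool_pos: [0.5048, 0.0942, 0.1655]
ee_rot: [-3.141, -0.0, -0.161]
wrist_force: [-0.7, -0.5, -0.4]
width: 0.0115
```

Request:
{"name": "jog_arm", "arguments": {
  "steps": [
    [[0,0,0.1,0,0,0,-1],[0,0,0,0,0,0,-1],[0.5,0,0,0,0,0,-1]]
  ]
}}

```text
time: 11.48
tool_pos: [0.5097, 0.0934, 0.1646]
ee_rot: [-3.141, -0.0, -0.161]
wrist_force: [-0.4, 0.2, -1.2]
width: 0.0117
```

Request:
{"name": "jog_arm", "arguments": {
  "steps": [
    [[1,0,0,0,0,0,-1],[1.5,0,0,0,0,0,-1],[1.5,0,0,0,0,0,-1],[1.5,0,0,0,0,0,-1],[1.5,0,0,0,0,0,-1],[1.5,0,0,0,0,0,-1],[1.5,0,0,0,0,0,-1],[0.5,0,0,0,0,0,-1],[0.4,0,0,0,0,0,-1],[0,0,0,0,0,0,-1],[0,0,0,0,0,0,-1]]
  ]
}}

```text
time: 12.85
tool_pos: [0.6171, 0.0759, 0.1644]
ee_rot: [3.142, -0.0, -0.161]
wrist_force: [0.2, 0.2, -0.1]
width: 0.012
```

Run:
```python
from h import *
delta([*bench([0,65]),164.6],-9.4)
s=robot.snapshot("scene")[:,:,::-1];t=robot.snapshot("top")[:,:,::-1]
cv2.imwrite("pics/s4.png",s);cv2.imwrite("pics/t4.png",t)
f=lambda x,y,z:np.r_[bench([x,y])/1000,z/1000]
up=lambda im,x,y,w,h,f:cv2.resize(im[y:y+h,x:x+w],None,fx=f,fy=f,interpolation=cv2.INTER_CUBIC)
p=proj("scene",[f(0,65,155),f(0,65,177),f(0,60,155),f(12,60,155),f(-30,76,70),f(30,76,70),f(30,76,130)]);print(np.round((p-[300,170])*6),np.round(p,1))
cv2.imwrite("pics/g4.png",np.hstack([up(s,300,170,70,90,6),up(cv2.imread("pics/scene0.png"),320,190,35,90,6)]))
```

```text
pos [617.1  75.9 164.4] yaw -9.2 rp [ 3.142 -0.   ] bench [-0.7 63.8] w 0.011983531913413552 F [ 0.2  0.2 -0.1] t 12.85
tool delta cm [ 0.08 -0.12 -0.02] turn z deg 0.2
[[227. 350.]
 [228. 312.]
 [214. 350.]
 [213. 373.]
 [248. 435.]
 [246. 548.]
 [252. 452.]] [[337.8 228.4]
 [338.1 222. ]
 [335.6 228.3]
 [335.5 232.2]
 [341.3 242.5]
 [341.  261.4]
 [342.  245.4]]
```

View pics/g4.png

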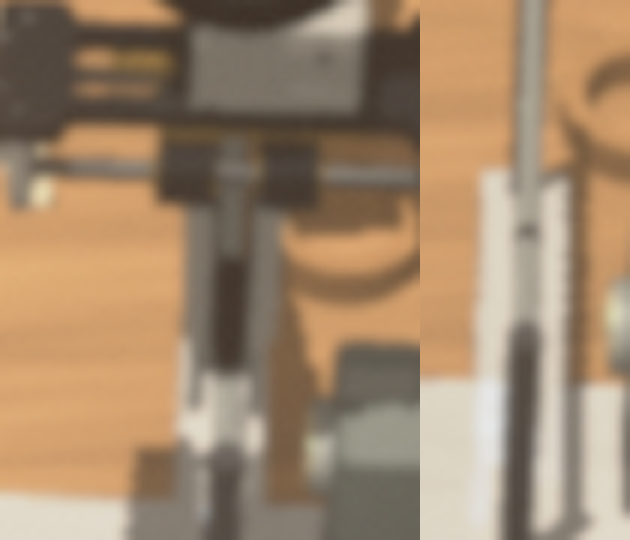

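Run:
```python
from h import *
f=lambda x,y,z:np.r_[bench([x,y])/1000,z/1000]
print(np.round(proj("scene",[f(x,64,z) for x,z in((15,160),(15,194),(12,160),(12,155),(-15,194))]),1))
s=cv2.cvtColor(cv2.imread("pics/s4.png"),cv2.COLOR_BGR2GRAY)
for c in (336,337,338,339): print(c,list(zip(range(208,248),s[208:248,c])) if c==337 else s[208:248,c].tolist())
```

```text
[[337.3 231.7]
 [337.8 221.7]
 [337.3 230.8]
 [337.3 232.2]
 [338.  212.1]]
336 [96, 94, 93, 90, 85, 78, 73, 69, 68, 68, 68, 67, 67, 68, 67, 65, 65, 64, 65, 66, 67, 70, 76, 96, 124, 152, 169, 177, 179, 179, 181, 180, 178, 176, 172, 155, 131, 112, 102, 95]
337 [(208, np.uint8(98)), (209, np.uint8(98)), (210, np.uint8(97)), (211, np.uint8(94)), (212, np.uint8(83)), (213, np.uint8(71)), (214, np.uint8(63)), (215, np.uint8(61)), (216, np.uint8(59)), (217, np.uint8(60)), (218, np.uint8(59)), (219, np.uint8(60)), (220, np.uint8(60)), (221, np.uint8(60)), (222, np.uint8(60)), (223, np.uint8(59)), (224, np.uint8(59)), (225, np.uint8(60)), (226, np.uint8(59)), (227, np.uint8(60)), (228, np.uint8(60)), (229, np.uint8(62)), (230, np.uint8(67)), (231, np.uint8(85)), (232, np.uint8(114)), (233, np.uint8(144)), (234, np.uint8(163)), (235, np.uint8(171)), (236, np.uint8(172)), (237, np.uint8(172)), (238, np.uint8(173)), (239, np.uint8(172)), (240, np.uint8(171)), (241, np.uint8(170)), (242, np.uint8(162)), (243, np.uint8(143)), (244, np.uint8(120)), (245, np.uint8(106)), (246, np.uint8(101)), (247, np.uint8(95))]
338 [101, 100, 101, 95, 86, 71, 60, 59, 58, 58, 58, 59, 59, 60, 60, 59, 59, 60, 59, 58, 60, 61, 67, 85, 113, 143, 160, 165, 167, 166, 166, 164, 165, 166, 160, 143, 121, 106, 101, 95]
339 [98, 98, 96, 94, 85, 72, 61, 59, 59, 58, 60, 60, 60, 61, 61, 61, 61, 60, 63, 63, 65, 66, 73, 90, 119, 146, 162, 166, 164, 161, 160, 161, 161, 165, 163, 151, 131, 115, 106, 97]
```

The ring mark is at scene (337.8,228.3), 0.1 px from its prediction. The tab's edges put the filter about 1 mm past it, so I'll nudge it back 1 mm and let go.

Request:
{"name": "jog_arm", "arguments": {
  "steps": [
    [[-0.1,0,0.03,0,0,0,-1],[0,0,0,0,0,0,-1],[0,0,0,0,0,0,-0.5],[0,0,0,0,0,0,-0.4],[0,0,0,0,0,0,-0.3],[0,0,0,0,0,0,-0.3],[0,0,-0.5,0,0,0,-0.3],[0,0,-1.5,0,0,0,-0.3],[0,0,-3,0,0,0,-0.3],[0,0,-4,0,0,0,0],[0,0,-3,0,0,0,0.3]]
  ]
}}

```text
time: 14.32
tool_pos: [0.6167, 0.0761, 0.2878]
ee_rot: [-3.141, -0.004, -0.161]
wrist_force: [0.1, 0.3, -1.3]
width: 0.0501
```

Run:
```python
from h import *
K=np.array([538.0,357.0])
delta([*K,250],10.2)
s=robot.snapshot("scene")[:,:,::-1]
cv2.imwrite("pics/s5.png",s);g=cv2.cvtColor(s,cv2.COLOR_BGR2GRAY)
print(g[205:250,337].tolist()); print(g[225,325:352].tolist(),g[240,325:352].tolist(),cv2.cvtColor(cv2.imread("pics/s4.png"),cv2.COLOR_BGR2GRAY)[240,325:352].tolist())
```

```text
pos [616.7  76.1 287.8] yaw -9.2 rp [-3.141 -0.004] bench [-1.2 63.8] w 0.05006073742988063 F [ 0.1  0.3 -1.3] t 14.325
tool delta cm [-12.27 -26.47   3.78] turn z deg -19.4
[138, 122, 108, 102, 101, 100, 95, 86, 73, 66, 66, 65, 67, 69, 69, 68, 68, 69, 66, 65, 65, 66, 65, 66, 68, 78, 106, 141, 162, 169, 170, 170, 168, 167, 167, 167, 166, 158, 139, 116, 104, 100, 95, 87, 80]
[166, 167, 167, 165, 171, 185, 191, 182, 171, 152, 120, 84, 65, 62, 65, 77, 97, 119, 136, 131, 113, 102, 100, 100, 100, 99, 99] [167, 167, 165, 159, 145, 131, 125, 125, 126, 132, 147, 161, 167, 157, 141, 146, 173, 183, 163, 130, 107, 101, 105, 120, 131, 152, 183] [168, 167, 168, 174, 189, 205, 214, 217, 218, 214, 196, 178, 171, 165, 161, 167, 183, 188, 166, 131, 107, 98, 99, 99, 100, 105, 114]
```

Request:
{"name": "jog_arm", "arguments": {
  "steps": [
    [[-2,-4.4,0,0,0,0,0.5],[-2,-4.4,0,0,0,0,0.5],[-2,-4.4,0,0,0,0,0.5],[-2,-4.4,0,0,0,0,0.5],[-2.1,-4.4,0,0,0,0,0.5],[-2.2,-4.5,0,0,0,0,0.5],[0,0,0,0,0,-9.7,0.3],[0,0,0,0,0,-9.7,0.3],[0,0,5,0,0,0,0.3],[0,0,5,0,0,0,0.2],[0,0,5,0,0,0,0.2],[0,0,0,0,0,0,0.2]]
  ]
}}

```text
time: 15.88
tool_pos: [0.5342, 0.3556, 0.1284]
ee_rot: [3.138, 0.011, 0.178]
wrist_force: [0.9, 0.4, -1.0]
width: 0.0562
```

Run:
```python
from h import *
delta([538,357,31],10.2)
# tall-cell outline predictions in scene0
a=np.radians(10.2);L=np.array([np.cos(a),np.sin(a)]);X=np.array([np.sin(a),-np.cos(a)])
C=np.array([538.,357]);P=[np.r_[(C+L*l+X*x),z]/1000 for l,x,z in((18,-10,66),(18,10,66),(-18,-10,66),(-18,10,66),(14,-6,72),(14,6,72),(-14,-6,72),(-14,6,72))]
s0=cv2.imread("pics/scene0.png");s=robot.snapshot("scene")[:,:,::-1];t0=cv2.imread("pics/top0.png")
def pan(im,n,x,y):
    c=cv2.resize(im[y:y+50,x:x+40],None,fx=10,fy=10,interpolation=cv2.INTER_CUBIC)
    q=proj(n,P)
    for i in range(0,8,4):
        k=((q[i:i+4]-[x,y]+.5)*10).astype(int)[[0,1,3,2]]
        cv2.polylines(c,[k.reshape(-1,1,2)],True,(0,0,255) if i==0 else (255,0,0),1)
    return c
cv2.imwrite("pics/g5.png",np.hstack([pan(s0,"scene",415,195),pan(t0,"top",178,175)]))
cv2.imwrite("pics/s6.png",s)
```

```text
pos [534.2 355.6 128.4] yaw 10.2 rp [3.138 0.011] bench [-128.2  326.2] w 0.05615338713151203 F [ 0.9  0.4 -1. ] t 15.875
tool delta cm [ 0.4  -0.07  9.74] turn z deg -0.0
```

View pics/g5.png

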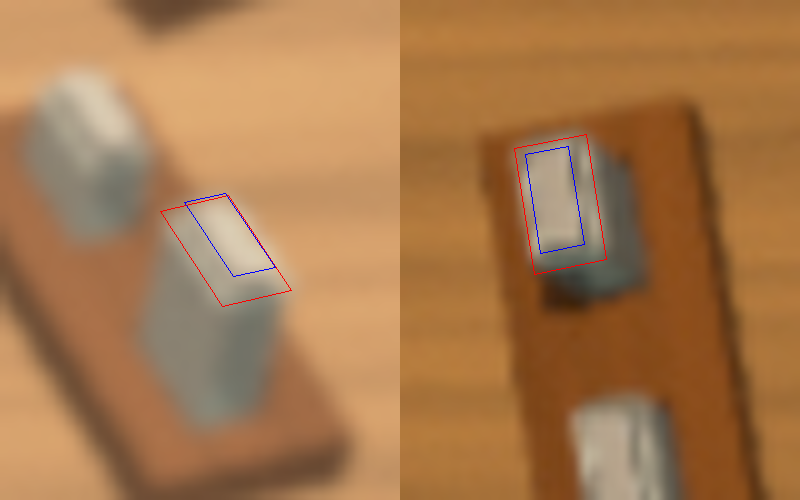

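The overlay of the measured pose fits the taller cell in both views: stopper at scene (438,218) and top (194,195). It is the higher of the two cells, in the 60 x 140 mm rack, so it is the one meant. Descending beside its frosted faces.

Request:
{"name": "jog_arm", "arguments": {
  "steps": [
    [[0.4,-0.1,0,0,0,0,0.2],[0,0,3,0,0,0,0.2],[0,0,3,0,0,0,0.2],[0,0,2,0,0,0,0.2],[0,0,1.2,0,0,0,0.2],[0,0,0.5,0,0,0,0.2],[0,0,0,0,0,0,0]]
  ]
}}

```text
time: 16.8
tool_pos: [0.5415, 0.3593, 0.0378]
ee_rot: [-3.141, -0.001, 0.178]
wrist_force: [-0.1, 0.5, 0.5]
width: 0.0495
```

Run:
```python
from h import *
delta([538,357,31],10.2)
s=robot.snapshot("scene")[:,:,::-1]
cv2.imwrite("pics/s7.png",s)
cv2.imwrite("pics/g6.png",cv2.resize(s[150:260,380:480],None,fx=5,fy=5,interpolation=cv2.INTER_CUBIC))
```

```text
pos [541.5 359.3  37.8] yaw 10.2 rp [-3.141e+00 -1.000e-03] bench [-121.6  331. ] w 0.04950250097900772 F [-0.1  0.5  0.5] t 16.8
tool delta cm [-0.39  0.16  0.68] turn z deg -0.0
```

View pics/g6.png

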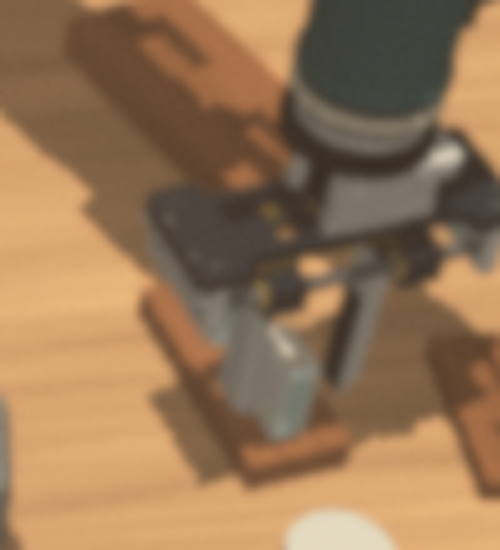

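The crop shows the fingers either side of the cell: cell at (270,370), right finger tip at (345,385), the other finger behind the near frosted face. The pose reads 4 mm off along the long axis, so I'll correct that, finish the descent and close.

Request:
{"name": "jog_arm", "arguments": {
  "steps": [
    [[-0.4,0.2,0,0,0,0,0],[0,0,0.6,0,0,0,0],[0,0,0,0,0,0,-0.3],[0,0,0,0,0,0,-0.3]]
  ]
}}

```text
time: 17.35
tool_pos: [0.5374, 0.3564, 0.0311]
ee_rot: [-3.142, 0.0, 0.178]
wrist_force: [1.1, 0.1, -0.3]
width: 0.0336
```

Run:
```python
from h import *
delta([538,357,31],10.2)
```

```text
pos [537.4 356.4  31.1] yaw 10.2 rp [-3.142  0.   ] bench [-125.1  327.4] w 0.03361883801208145 F [ 1.1  0.1 -0.3] t 17.35
tool delta cm [ 0.07 -0.05  0.01] turn z deg -0.0
```

Request:
{"name": "jog_arm", "arguments": {
  "steps": [
    [[0,0,0,0,0,0,-0.6],[0,0,0,0,0,0,-0.6],[0,0,0,0,0,0,-1],[0,0,0,0,0,0,-1],[0,0,0,0,0,0,-1],[0,0,0,0,0,0,-1]]
  ]
}}

```text
time: 18.1
tool_pos: [0.5376, 0.3565, 0.0313]
ee_rot: [-3.141, -0.0, 0.178]
wrist_force: [0.1, 1.1, 0.3]
width: 0.0195
```

Request:
{"name": "jog_arm", "arguments": {
  "steps": [
    [[0,0,-0.5,0,0,0,-1],[0,0,-1.5,0,0,0,-1],[0,0,-4,0,0,0,-1],[0,0,-5,0,0,0,-1],[0,0,-5,0,0,0,-1],[0,0,-5,0,0,0,-1],[0,0,-2,0,0,0,-1],[0,1.5,0,0,0,0,-1],[0,3,0,0,0,0,-1],[0,4,0,0,0,0,-1]]
  ]
}}

```text
time: 19.35
tool_pos: [0.5517, 0.271, 0.2591]
ee_rot: [3.14, 0.004, 0.178]
wrist_force: [0.6, 0.6, -0.3]
width: 0.0198
```

Request:
{"name": "jog_arm", "arguments": {
  "steps": [
    [[0,5,0,0,0,0,-1],[0,5,0,0,0,0,-1],[0,5,0,0,0,0,-1],[0,5,0,0,0,0,-1],[0,4,0,0,0,0,-1],[0,3,0,0,0,0,-1],[0,1.9,0,0,0,0,-1],[0,0,0,0,0,-6,-1],[0,0,0,0,0,-9,-1],[0,0,0,0,0,-10,-1],[0,0,0,0,0,-10,-1],[0,0,0,0,0,-10,-1]]
  ]
}}

```text
time: 20.85
tool_pos: [0.6029, -0.0117, 0.2602]
ee_rot: [-3.14, 0.001, 0.969]
wrist_force: [-0.4, 0.2, 0.2]
width: 0.0198
```

Request:
{"name": "jog_arm", "arguments": {
  "steps": [
    [[0,0,0,0,0,-10,-1],[0,0,0,0,0,-9,-1],[0,0,0,0,0,-6.4,-1],[0,0,0,0,0,0,-1],[0,0,0,0,0,0,-1]]
  ]
}}

```text
time: 21.48
tool_pos: [0.6033, -0.0117, 0.2607]
ee_rot: [-3.141, 0.0, 1.405]
wrist_force: [0.0, -0.4, -1.0]
width: 0.0199
```

Run:
```python
from h import *
delta([*bench([0,-25]),95.3],80.6)
s=robot.snapshot("scene")[:,:,::-1]
cv2.imwrite("pics/s8.png",s)
```

```text
pos [603.3 -11.7 260.7] yaw 80.5 rp [-3.141  0.   ] bench [ -0.1 -25. ] w 0.019853789378185428 F [ 0.  -0.4 -1. ] t 21.475
tool delta cm [-0.000e+00  1.000e-02  1.654e+01] turn z deg -0.1
```

Request:
{"name": "jog_arm", "arguments": {
  "steps": [
    [[0,0,2,0,0,0,-1],[0,0,4,0,0,0,-1],[0,0,4,0,0,0,-1],[0,0,3,0,0,0,-1],[0,0,2,0,0,0,-1],[0,0,1,0,0,0,-1],[0,0,0.5,0,0,0,-1],[0,0,0,0,0,0,-1],[0,0,0,0,0,0,-1],[0,0,0,0,0,0,-1]]
  ]
}}

```text
time: 22.78
tool_pos: [0.6041, -0.0118, 0.0971]
ee_rot: [3.14, -0.0, 1.406]
wrist_force: [-0.2, -0.1, -0.7]
width: 0.0198
```

Run:
```python
from h import *
delta([*bench([0,-25]),95.3],80.6)
s=robot.snapshot("scene")[:,:,::-1].copy()
cv2.imwrite("pics/s9.png",s)
x0,y0=225,165
c=cv2.resize(s[y0:y0+120,x0:x0+160],None,fx=5,fy=5,interpolation=cv2.INTER_CUBIC)
f=lambda x,y,z:np.r_[bench([x,y])/1000,z/1000]
def pl(P,col):
    k=((proj("scene",P)-[x0,y0]+.5)*5).astype(int);cv2.polylines(c,[k.reshape(-1,1,2)],True,col,1)
for x in(10,): pl([f(x,-43,72),f(x,-7,72),f(x,-7,130),f(x,-43,130)],(0,0,255))
pl([f(0,-115,100),f(0,100,100)],(0,255,0))
pl([f(-30,76,70),f(30,76,70),f(30,76,130),f(-30,76,130)],(255,0,0))
cv2.imwrite("pics/g7.png",c)
```

```text
pos [604.1 -11.8  97.1] yaw 80.6 rp [ 3.14 -0.  ] bench [  0.8 -24.9] w 0.01979710923477402 F [-0.2 -0.1 -0.7] t 22.775
tool delta cm [-0.01 -0.08  0.18] turn z deg -0.0
```

View pics/g7.png

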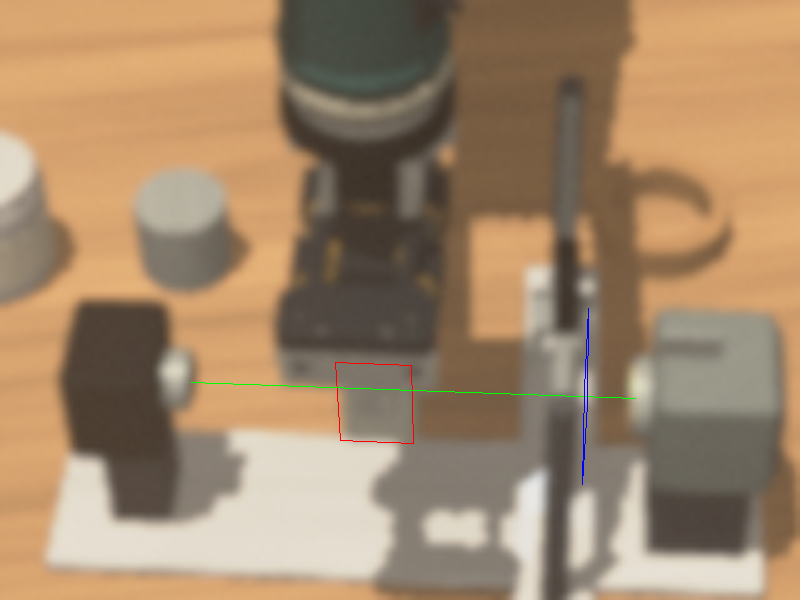

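The cell stands upright inside the overlay box at (335-413,362-443), on the drawn light line between snout (190,382) and lens (636,398). The filter hangs at the mark around (565,330). One last 1.5 mm trim, then settle and check.

Request:
{"name": "jog_arm", "arguments": {
  "steps": [
    [[0,-0.07,0.15,0,0,0,-1],[0,0,0,0,0,0,-1],[0,0,0,0,0,0,-1],[0,0,0,0,0,0,-1],[0,0,0,0,0,0,-1],[0,0,0,0,0,0,-1],[0,0,0,0,0,0,-1],[0,0,0,0,0,0,-1]]
  ]
}}

```text
time: 23.82
tool_pos: [0.6029, -0.0116, 0.0947]
ee_rot: [3.142, -0.0, 1.406]
wrist_force: [0.3, 0.3, -1.0]
width: 0.0201
```

Run:
```python
from h import *
delta([*bench([0,-25]),95.3],80.6)
a=cv2.imread("pics/scene0.png").astype(int);s=robot.snapshot("scene")[:,:,::-1].astype(int)
d=np.abs(a-s).mean(2)
for n,(x,y,w,h) in dict(short=(415,200,16,22),jar=(430,250,30,40),tin=(207,190,30,35),weight=(250,198,22,24),tape=(356,195,16,25),tub=(130,275,52,48)).items(): print(n,round(d[y:y+h,x:x+w].mean(),1))
g=s.mean(2);print(g[205:245,337].astype(int).tolist())
```

```text
pos [602.9 -11.6  94.7] yaw 80.6 rp [ 3.142 -0.   ] bench [ -0.4 -24.9] w 0.02014272688391197 F [ 0.3  0.3 -1. ] t 23.825
tool delta cm [-0.01  0.04 -0.06] turn z deg -0.0
short 5.9
jar 6.4
tin 6.1
weight 4.2
tape 3.7
tub 6.5
[93, 93, 95, 95, 96, 95, 91, 79, 66, 59, 56, 57, 60, 61, 63, 62, 63, 61, 61, 59, 58, 60, 60, 60, 62, 72, 103, 138, 159, 164, 164, 163, 163, 164, 165, 164, 163, 156, 136, 114]
```

```bash
python3 -c "
from bench import robot
print(robot.close_job())"
```

```text
the job is handed in; nothing more can be done
None
```

I did both parts in the order asked and handed the job in at about 24 s, with the arm still holding the cell in the light path.

- **Filter:** I lifted it by its tab and hooked it on about 115 mm from the mark, towards the free end. I then slid it to the ring and let go. After release the tab's edges in the picture put it within about 1 mm of the mark, and a later picture showed it hanging unchanged.
- **Tall cell:** I gripped it across its two frosted faces; the opening read 20 mm. It is turned so the light goes lengthwise through the windows.
- **Final pose:** The tool reads within about 0.5 mm of the light point sideways and along the path, and 0.6 mm low. It points straight down and the wrist force is about 1 N. The overlay drawn just before the last 1.5 mm trim showed the cell on the line between lens and snout.
- **Other things:** The short cell, jar, tin, weight, tape and tub showed only small picture differences, about the same for all of them, with no sign that anything moved.

**Disagreements:**
- The receiver end of the bench's base measured about 8 mm further out than a base centred on the origin would put it. I relied on the foot, rail, lens and ring instead, and those agreed to about 1 mm.
- Before the grasp, a position reading taken while the arm was still moving was 4 mm off. I corrected this before closing.

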